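# Sweep the loose caps through the gate into the return slot

## Task

Sweep the three loose screw caps (red, blue, yellow) across the deck of the cap sorter and through the narrow gate so that they drop into the slot behind it, one at a time, in any order, letting each cap drop and settle before the next goes through. Only push them with the fingers along the deck: do not lift or carry them. Leave the brass weight and the little amber jar standing in the sorter's corners, and everything else on the bench, where they are.

Things in the scene. Friction and masses are not known exactly. Their poses are not given: they have to be found in the camera images.
- sorter: Cap sorter, fixed: a grey/aluminium box 345 x 230 x 80 mm; its flat top is the deck, 80 mm above the table. Origin on the table; own x points from the open loading end to the gate (sweep direction), y left of that, z up. Deck: x -200 to 77 mm, y -115 to 115 mm; side lips 10 mm high, 6 mm thick along both long sides; no lip at the loading end
- gate (a point): Centre of the gate at deck height (sorter frame x 78 mm, y 0), axes as the sorter's. The gate is a 44 mm gap (y -22 to 22 mm) in a blue wall 28 mm high and 6 mm thick (x 75 to 81 mm) that crosses the whole deck
- slot (a point): Centre of the slot's mouth at deck height (sorter frame x 106 mm, y 0), axes as the sorter's. The slot is a hole right behind the gate, x 77 to 135 mm, y -27 to 27 mm, with 28 mm high walls on its other three sides; it drops 74 mm into a catch bin. A cap tips in once its centre is several mm past x = 77 mm
- cap_red: Red screw cap, an upright disc with a ribbed rim, 30 mm across, 14 mm tall, about 12 g, lying loose on the sorter's deck and sliding easily; origin at the centre of its underside, so 80 mm above the table while on the deck
- cap_blue: Blue screw cap, an upright disc with a ribbed rim, 30 mm across, 14 mm tall, about 12 g, lying loose on the sorter's deck and sliding easily; origin at the centre of its underside, so 80 mm above the table while on the deck
- cap_yellow: Yellow screw cap, an upright disc with a ribbed rim, 30 mm across, 14 mm tall, about 12 g, lying loose on the sorter's deck and sliding easily; origin at the centre of its underside, so 80 mm above the table while on the deck
- weight: Brass check weight, 24 mm across and 43 mm tall, standing on the deck in one corner beside the gate wall; leave it. Origin at the centre of its underside
- jar: Amber sample jar with white cap, 26 mm across and 42 mm tall, standing on the deck in the other corner beside the gate wall; leave it. Origin at the centre of its underside
- cup: Clear mixing cup, 104 mm across and 115 mm tall, on the pan of the paint scale (pan top 84 mm above the table; display on a column to about 400 mm) at the robot's right; leave it. Origin at the centre of its underside
- wash_bottle: White plastic wash bottle, 80 mm across, 210 mm tall, standing at the robot's left; leave it. Origin at the centre of its underside
- paint_can: Paint can with green label, 100 mm across, 110 mm tall, at the left, beyond the wash bottle; leave it. Origin at the centre of its underside
- spatula: Black spatula lying at the robot's right, near its base; leave it. Origin under its middle, x along it
- opener: Red-handled screwdriver used as a tin opener, lying at the robot's left; leave it. Origin under its middle, x along it

How it is judged:
By the outcome, as a careful person would: the job done as asked, in the order asked, and still so for the second after the job is handed in, with the robot touching nothing.
It also fails if it takes over 67 s, if anything falls off the work surface, if the arm or the gripper's body presses on something with over 40 N, if the wrist force passes 120 N, or if a joint passes its speed limit or range.

## Robot

A 6-joint arm with a two-finger parallel gripper is mounted at the origin on the work surface. World frame = base frame: x ahead of the robot, y to its left, z up, the work surface at z = 0. Lengths are in m, angles in degrees, forces in N, time in s.
With the tool pointing down it reaches from about 0.35 to 0.875 m from the base axis. Payload 4.2 kg.
Tool frame: the origin (TCP) lies midway between the tips of the shut fingers; the grasp point (between the pads) lies r.pinch_z behind it (r.pinch_z is the distance from the TCP to the grasp point, in m); z points along the fingers, y is the direction in which the jaws open and shut (so a half turn about z gives the same grasp; the last joint's range is limited). The gripper opens to 87 mm and grips with 3 to 60 N. Pads are 19 mm wide; open, the fingers measure 117 mm over their backs; the gripper's body (75 mm by 190 mm) begins 51 mm behind the grasp point.
Start: joints at [88.499, 22.042, 0.453, 0, -68.411, -14.817], TCP at [0.176, 0.6, 0.223] pointing down, gripper open.
Joint ranges: [-179.83, 179.83], [-69.29, 118.12], [-61.27, 80.66], [-181.25, 117.63], [-171.15, -9.14], [-177.46, 177.46]. Speed limits (degrees/s): [159.86, 159.86, 180, 180, 180, 180].

## Interface

Orientations are given as a 3x3 rotation matrix whose columns are the frame's x, y, z axes.
In Python, from station import r gives the robot as it stands. The module is installed in compiled form; this text tells all that it offers.
- The arm moves only by the tool play_rows, never from a script. Its argument "deltas" is a list of rows, each a list of 7 numbers: the shift along the tool's x, y, z in units of 25 mm (1.0 is 25 mm), then the turn, a rotation vector about the tool's x, y, z in units of 5 degrees (1.0 is 5 degrees), then the finger opening in mm, from 0 to 87. In form: [[tx, ty, tz, wx, wy, wz, fingers], ...]. A call has 1 to 12 rows; each row is the pose to reach, as a shift and turn from the pose commanded when the call began, along the tool's axes at that moment; what a row does not reach only later rows make up. A row lasts 1/10 s, in which the tool goes at most 50 mm and 8.59 degrees, less where a joint would pass 70% of its speed; a pose out of reach is approached as far as the arm can. A call with a gripper value outside its range is refused whole. The fingers move at their own pace and stop on an object; the grip force is fixed at half the most. Time passes only in rows, so rows that repeat a pose let the fingers close. It gives the time, the measured TCP pose, the force and the opening at its end, in the units of the state.
- r.sense(): the state, without advancing time (a new reading comes with each control period).
- r.capture(name): name is "side" or "top"; returns a dict with "pixels" (384x512x3 uint8, red, green, blue), "camera_matrix" (3x3 intrinsics, pixels), "R" (3x3) and "t" (3): a world point X has camera coordinates R X + t. Camera axes: x right, y down, z forward; pixel columns grow to the right and rows downward; lengths in m; the calibration is good to about 2 mm. A picture is of the moment at which its call begins. There is no depth.
- r.finish_job(): hands the job in, once; it reports no verdict.
Trained networks look in the newest picture that a camera, given by its name, has taken for a name from the list of things; names that differ only in an ending like _2 or _b are one class to them, and where a whole thing is asked for, a point or a joint stands for the part that bears it (a point fixed in the world has none). Each returns a list of dicts, best first, with "score" (0 to 1); they miss things now and then, are a little off and sometimes report something else, mostly with a low value. They report only what shows in the picture. A call takes as long as a camera call.
- r.spot_in(camera, target): "centre" ([x, y, z] in m, in world coordinates, good to about 4 mm: the middle of the surface that is visible of it).
- r.cut_out(camera, target): "region" (384x512 bool, what is visible of it).
The state is a dict: "time_s": time; "joints": joint angles; "joint_velocities": joint speeds; "effort": joint torques, N m; "tcp_pos": TCP position; "ee_rot": TCP orientation; "wrist_force": force on the tool from outside, world axes, zero at the start; "moment": the same for the moment, N m; "gripper_width": opening from 0.0 (shut) to 1.0 (fully open).
Only numpy, scipy, OpenCV 4.12 (cv2) and the standard library are available. Lean on these libraries where they do the work, as an engineer would, in place of code of your own. Each camera call takes 0.05 s, during which the arm holds its last target.

## Working session

There is one attempt and no reset: what is moved stays moved. The work goes in short steps, Python scripts to look and compute and a tool call to move; the robot and the scene stay as the last step left them, time stands still between calls to the robot, and variables do not carry over. Pictures are saved under pics/ and viewed, and the job is handed in when it is done.

Besides the shell and the picture viewer there is one more tool, called as name(argument=value, ...) on one line, values as JSON. play_rows: Moves the arm, as the interface text tells. Its arguments: {"type":"object","properties":{"deltas":{"type":"array","items":{"type":"array","items":{"type":"number"}}}},"required":["deltas"]}

```bash
mkdir -p pics
python3 - <<'E'
from station import r
import cv2,numpy as np
s=r.sense();print(s['time_s'],s['tcp_pos'],np.round(s['ee_rot'],3).tolist(),r.pinch_z,s['gripper_width'])
for c in('top','side'):
    d=r.capture(c);cv2.imwrite(f'pics/{c}0.png',d['pixels'][:,:,::-1])
    for n in['sorter','gate','cap_red','cap_blue','cap_yellow','weight','jar']:
        print(c,n,[(np.round(q['centre'],4).tolist(),round(q['score'],2)) for q in r.spot_in(c,n)[:2]])
E
```

```text
0.0 [0.17539288 0.59926943 0.22147018] [[0.96, -0.281, -0.001], [-0.281, -0.96, -0.002], [0.0, 0.002, -1.0]] 0.0187 1.000620592187425
top sorter [([0.5617, 0.0361, 0.08], 0.74)]
top gate [([0.5599, 0.0404, 0.0809], 0.67)]
top cap_red [([0.6318, 0.448, 0.1094], 0.58), ([0.6183, 0.1284, 0.0947], 0.37)]
top cap_blue [([0.5277, 0.0771, 0.0959], 0.41)]
top cap_yellow [([0.5914, 0.0037, 0.0961], 0.63), ([0.5614, 0.038, 0.078], 0.54)]
top weight [([0.6299, -0.0471, 0.1081], 0.56)]
top jar []
side sorter [([0.5581, 0.0832, 0.0811], 0.76)]
side gate [([0.5624, 0.079, 0.0788], 0.84), ([0.4782, 0.5818, 0.143], 0.38)]
side cap_red [([0.6197, 0.1321, 0.0966], 0.58)]
side cap_blue [([0.5622, 0.0826, 0.0789], 0.27)]
side cap_yellow [([0.5907, 0.0074, 0.0898], 0.61)]
side weight [([0.6346, -0.0405, 0.1066], 0.59)]
side jar [([0.473, 0.0133, 0.1095], 0.45)]
```

View pics/top0.png

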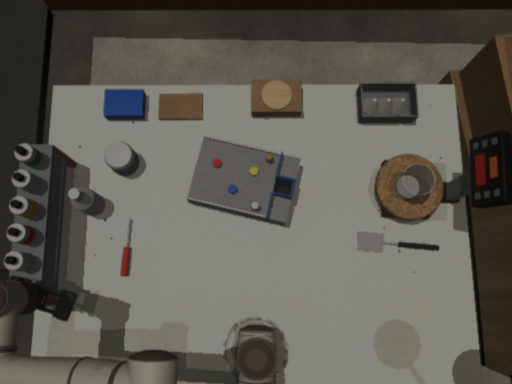

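View pics/side0.png

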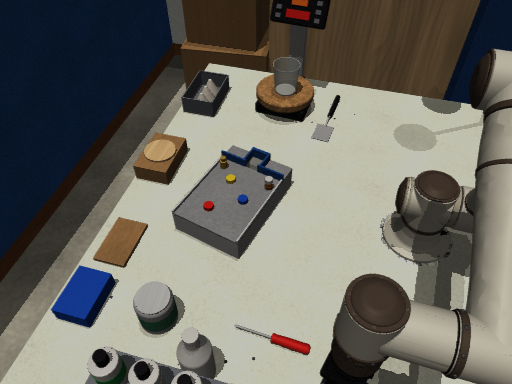

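Run:
```python
import cv2
a=cv2.imread('pics/top0.png')[125:235,175:315];cv2.imwrite('pics/tz.png',cv2.resize(a,None,fx=5.5,fy=5.5,interpolation=cv2.INTER_CUBIC)[:600,:])
a=cv2.imread('pics/side0.png')[140:260,165:305];cv2.imwrite('pics/sz.png',cv2.resize(a,None,fx=5,fy=5,interpolation=cv2.INTER_CUBIC))
```

```text
(no output)
```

View pics/tz.png

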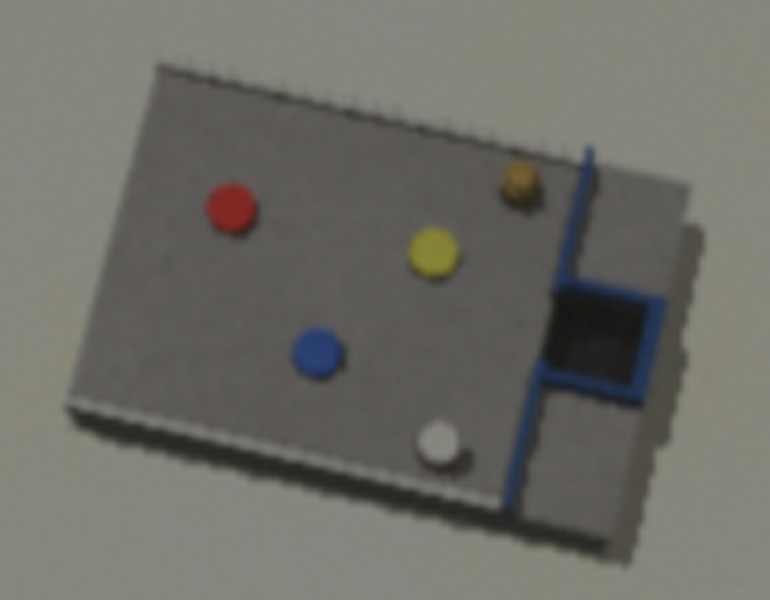

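View pics/sz.png

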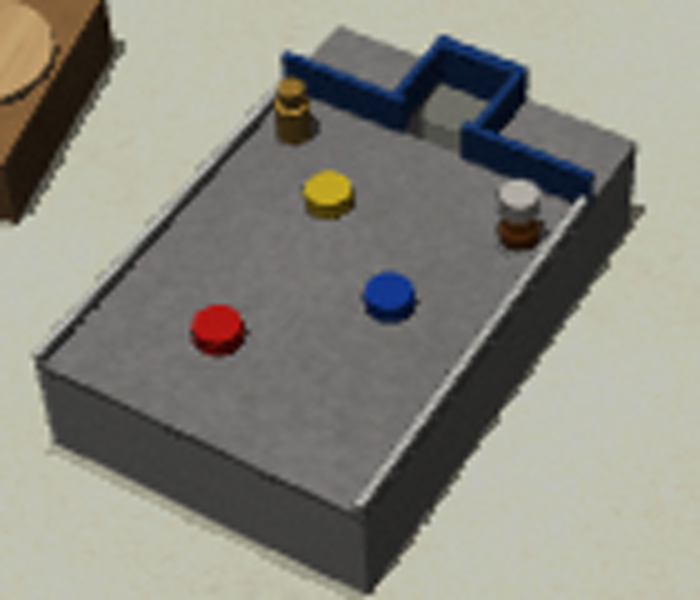

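```bash
cat > h.py <<'E'
from station import r
import cv2,numpy as np
from scipy.optimize import least_squares
def proj(d,X):
    c=np.asarray(X)@d['R'].T+d['t'];p=c@np.asarray(d['camera_matrix']).T;return p[:,:2]/p[:,2:]
def unproj(d,uv,z):
    K=np.asarray(d['camera_matrix']);R=np.asarray(d['R']);t=np.asarray(d['t'])
    v=R.T@np.linalg.solve(K,[uv[0],uv[1],1]);o=-R.T@t;return o+v*(z-o[2])/v[2]
def col(px,n):
    h=cv2.cvtColor(px,cv2.COLOR_RGB2HSV);H,S,V=h[...,0].astype(int),h[...,1],h[...,2]
    m={'red':((H<6)|(H>174))&(S>170)&(V>80),'yellow':(H>24)&(H<34)&(S>130)&(V>90),'blue':(H>105)&(H<125)&(S>150)&(V>90)}[n]
    return m
E
python3 - <<'E'
from h import *
T=r.capture('top');S=r.capture('side')
L=np.array
st=L([[-200,115,90],[-200,-115,90],[145,115,80],[145,-115,80],[78,115,108],[78,-115,108]])/1000
pt=(L([[158,66],[70,404],[690,186],[605,545],[590,150],[508,505]])+.5)/5.5-.5+[175,125]
ss=L([[-200,115,90],[-200,-112,90],[-200,115,0],[-200,-115,0],[145,115,80],[145,-115,80],[78,115,108],[78,-115,108]])/1000
ps=(L([[38,357],[361,504],[55,443],[370,592],[340,28],[635,148],[285,53],[592,178]])+.5)/5-.5+[165,140]
def W(p,X):
    c,s=np.cos(p[2]),np.sin(p[2]);return X@L([[c,-s,0],[s,c,0],[0,0,1]]).T+[p[0],p[1],0]
f1=lambda p:(proj(T,W(p,st))-pt).ravel()
f2=lambda p:(proj(S,W(p,ss))-ps).ravel()
for f in(f1,f2,lambda p:np.r_[f1(p),f2(p)]):
    q=least_squares(f,[.56,.04,-1.8],loss='soft_l1',f_scale=.7);print(q.x,np.degrees(q.x[2]),np.round(q.fun,1))
p=q.x
g=W(p,L([[.078,0,.08]]));print('gate',g)
c,s=np.cos(p[2]),np.sin(p[2])
for n in('red','blue','yellow'):
  for nm,d,z in(('T',T,.0935),('S',S,.09)):
    m=col(d['pixels'],n).astype(np.uint8)
    k,l,stt,cen=cv2.connectedComponentsWithStats(m)
    for i in range(1,k):
        if 8<stt[i,4]<250:
            X=unproj(d,cen[i],z);v=X[:2]-p[:2];X2=[c*v[0]+s*v[1],-s*v[0]+c*v[1]]
            if abs(X2[0])<.2 and abs(X2[1])<.115:print(n,nm,stt[i,4],np.round(cen[i],1),np.round(X,4),np.round(X2,4))
np.save('p.npy',p)
E
```

```text
[ 0.56032516  0.00748385 -1.8119225 ] -103.81551201317716 [-0.1 -1.5 -1.5  0.6  0.4  0.1  1.2 -0.7  0.2 -0.  -0.4  0.7]
[ 0.56372438  0.01097366 -1.80933439] -103.66722416175783 [-0.8 -0.8 -0.1  0.5  0.1  0.3  0.1  1.1 -0.1 -0.4  0.6 -1.3 -0.1  0.1
  0.2 -0.5]
[ 0.56258223  0.00950742 -1.81320552] -103.88902374526963 [-0.7 -2.2 -2.1 -0.1 -0.2 -0.4  0.5 -1.3 -0.4 -0.6 -1.   0.  -0.3 -1.3
  0.1  0.2  0.5 -0.2  0.3  0.8  0.6 -0.7  1.2 -1.4  0.5 -0.2  0.7 -0.6]
gate [[ 0.54385895 -0.06621206  0.08      ]]
red T 42 [216.9 162.5] [0.6208 0.1259 0.0935] [-0.1269  0.0286]
red S 64 [208.  204.7] [0.6255 0.1285 0.09  ] [-0.1306  0.0325]
blue T 39 [232.2 188.8] [0.5288 0.0733 0.0935] [-0.0538 -0.0481]
blue S 94 [257.4 158.6] [ 0.5368 -0.1041  0.09  ] [0.1165 0.0023]
blue S 53 [242.3 197.8] [0.5343 0.0744 0.09  ] [-0.0562 -0.0431]
yellow T 54 [253.5 170.6] [0.5918 0.0013 0.0935] [0.001  0.0303]
yellow S 49 [229.9 177.2] [0.5979 0.0018 0.09  ] [-0.001   0.0362]
```

```bash
cat >> h.py <<'E'
P=np.load('p.npy');P[2]=np.radians(-103.8)
from scipy.spatial.transform import Rotation as Ro
def s2w(x,y):
    c,s=np.cos(P[2]),np.sin(P[2]);return np.array([P[0]+c*x-s*y,P[1]+s*x+c*y])
def w2s(X):
    c,s=np.cos(P[2]),np.sin(P[2]);v=np.asarray(X)[:2]-P[:2];return np.array([c*v[0]+s*v[1],-s*v[0]+c*v[1]])
def down(h):
    a=P[2]+np.radians(h);x=[np.cos(a),np.sin(a),0];y=[np.sin(a),-np.cos(a),0];return np.array([x,y,[0,0,-1]]).T
def plan(rows,f):
    s=r.sense();R0=np.array(s['ee_rot']);p0=np.array(s['tcp_pos'])
    a=np.degrees(np.arctan2(R0[1,0],R0[0,0])-P[2])
    print('t',s['time_s'],'now sorter',np.round(w2s(p0)*1000,1),'z',round(p0[2]*1000,1),'h',round((a+180)%360-180,1),'F',np.round(s['wrist_force'],1),'w',s['gripper_width'])
    for x,y,z,h in rows:
        d=R0.T@(np.r_[s2w(x/1000,y/1000),z/1000]-p0)/.025;w=np.degrees(Ro.from_matrix(R0.T@down(h)).as_rotvec())/5
        print(np.round(np.r_[d,w],2).tolist()+[f])
E
python3 -c "
from h import *
plan([(-25,51,160,-36)],14)
print(r.spot_in('top','wash_bottle')[:1],r.spot_in('top','paint_can')[:1])"
```

```text
t 0.9 now sorter [-480.9 -516.6] z 222.6 h 87.5 F [ 0.4  0.2 -0.4] w 1.0010227775793659
[23.48, 17.22, 2.5, 0.0, 0.0, 24.7, 14]
[{'centre': [0.4802, 0.5534, 0.1411], 'score': 0.59}] [{'centre': [0.6348, 0.4486, 0.112], 'score': 0.67}]
```

play_rows(deltas=[[1.3, 0.95, 0, 0, 0, 1.37, 14], [2.6, 1.9, 0, 0, 0, 2.74, 14], [3.9, 2.87, 0, 0, 0, 4.1, 14], [5.2, 3.8, 0, 0, 0, 5.5, 14], [6.5, 4.8, 0, 0, 0, 6.85, 14], [7.8, 5.7, 0, 0, 0, 8.2, 14], [9.1, 6.7, 0, 0, 0, 9.6, 14], [10.4, 7.65, 0, 0, 0, 11, 14], [11.7, 8.6, 0, 0, 0, 12.35, 14], [13, 9.6, 0, 0, 0, 13.7, 14], [14.3, 10.5, 0, 0, 0, 15.1, 14], [15.6, 11.5, 0, 0, 0, 16.4, 14]])

```text
time_s: 2.2
tcp_pos: [0.47, 0.2131, 0.2229]
ee_rot: [[-0.149, -0.989, 0.001], [-0.989, 0.149, 0.001], [-0.001, -0.001, -1.0]]
wrist_force: [0.5, 0.5, -0.0]
gripper_width: 0.166
```

```bash
python3 -c "
from h import *
plan([(-25,51,160,-36)],14)"
```

```text
t 2.2 now sorter [-175.6 -138.4] z 222.9 h 5.2 F [ 0.5  0.5 -0. ] w 0.16617494992134402
[6.69, -7.0, 2.52, -0.0, 0.01, 8.25, 14]
```

play_rows(deltas=[[1.1, -1.15, 0, 0, 0, 1.4, 14], [2.2, -2.3, 0.2, 0, 0, 2.8, 14], [3.3, -3.5, 0.6, 0, 0, 4.2, 14], [4.4, -4.6, 1.0, 0, 0, 5.6, 14], [5.5, -5.8, 1.6, 0, 0, 7, 14], [6.3, -6.6, 2.2, 0, 0, 7.8, 14], [6.69, -7.0, 2.52, 0, 0, 8.25, 14], [6.69, -7.0, 2.52, 0, 0, 8.25, 14], [6.69, -7.0, 2.52, 0, 0, 8.25, 14]])

```text
time_s: 3.1
tcp_pos: [0.618, 0.0238, 0.1598]
ee_rot: [[-0.761, -0.649, 0.0], [-0.649, 0.761, -0.0], [-0.0, -0.0, -1.0]]
wrist_force: [0.9, -1.0, 0.6]
gripper_width: 0.16
```

Run:
```python
from h import *
plan([(-25,51,86,-36)],14)
for c,b in(('top',(125,235,175,315)),('side',(130,250,165,305))):
    d=r.capture(c);a=d['pixels'][b[0]:b[1],b[2]:b[3],::-1];cv2.imwrite(f'pics/{c}1.png',cv2.resize(a,None,fx=5,fy=5,interpolation=cv2.INTER_CUBIC))
```

```text
t 3.1 now sorter [-27.1  50.4] z 159.8 h -35.7 F [ 0.9 -1.   0.6] w 0.15993550912105628
[0.05, -0.07, 2.95, -0.0, 0.0, 0.05, 14]
```

View pics/side1.png

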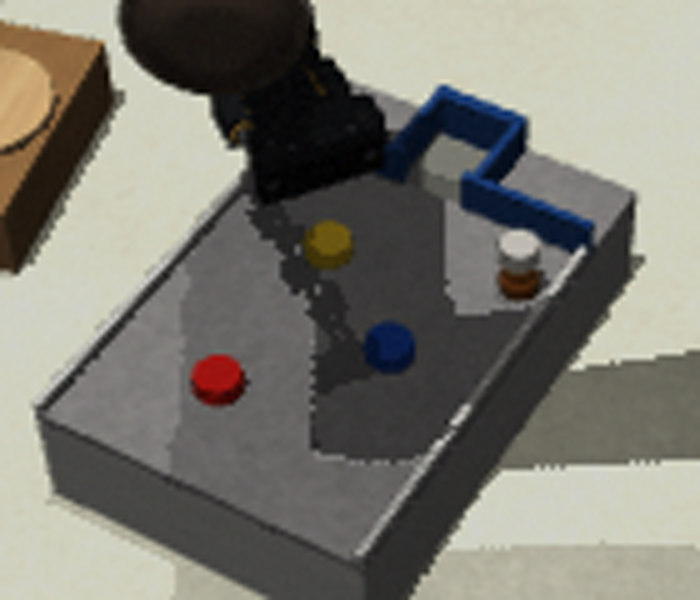

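View pics/top1.png

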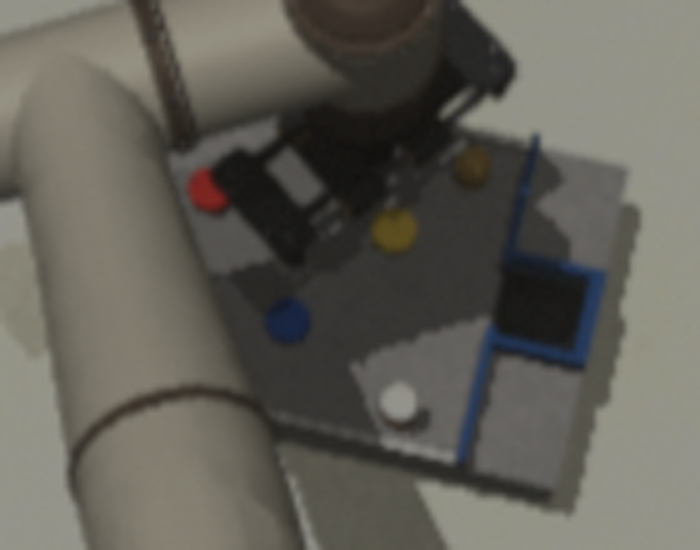

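play_rows(deltas=[[0, -0.07, 0.8, 0, 0, 0, 14], [0, -0.07, 1.6, 0, 0, 0, 14], [0, -0.07, 2.3, 0, 0, 0, 14], [0, -0.07, 2.8, 0, 0, 0, 14], [0, -0.07, 2.95, 0, 0, 0, 14], [0, -0.07, 2.95, 0, 0, 0, 14]])

```text
time_s: 3.8
tcp_pos: [0.6192, 0.0227, 0.086]
ee_rot: [[-0.76, -0.649, 0.0], [-0.649, 0.76, -0.0], [0.0, -0.0, -1.0]]
wrist_force: [-0.5, 0.8, 0.1]
gripper_width: 0.159
```

Run:
```python
from h import *
plan([],14)
for c,b in(('top',(125,235,175,315)),('side',(130,250,165,305))):
    d=r.capture(c);a=d['pixels'][b[0]:b[1],b[2]:b[3],::-1];cv2.imwrite(f'pics/{c}2.png',cv2.resize(a,None,fx=5,fy=5,interpolation=cv2.INTER_CUBIC))
```

```text
t 3.8 now sorter [-26.3  51.8] z 86.0 h -35.7 F [-0.5  0.8  0.1] w 0.159080770976054
```

View pics/side2.png

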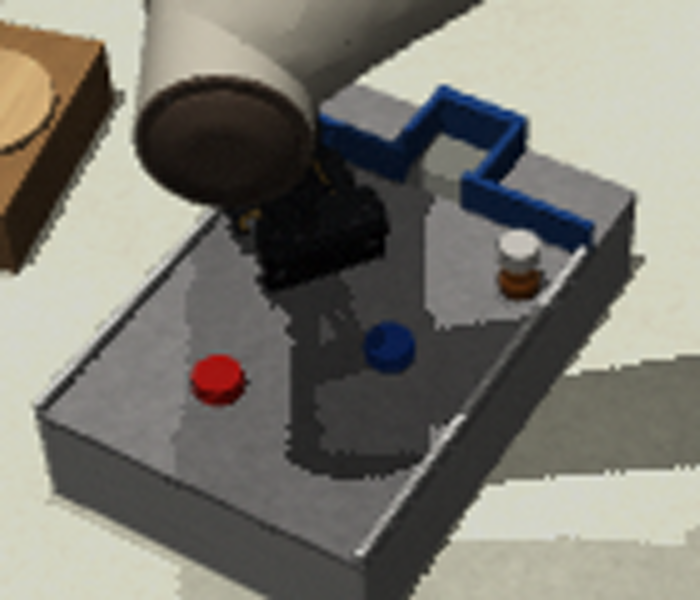

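View pics/top2.png

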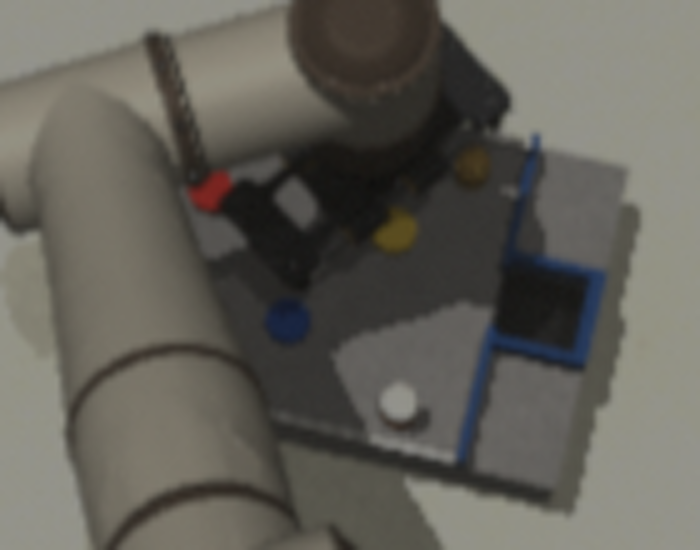

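```bash
cat >> h.py <<'E'
def cap(C,z=86,off=23):
    return [(x-off*np.cos(np.radians(h)),y-off*np.sin(np.radians(h)),z,h) for x,y,h in C]
E
python3 - <<'E'
from h import *
plan(cap([(0,33,-36),(7,28,-36),(15,22,-36),(22,17,-36),(29,12,-34),(36,7.5,-30),(42,4.5,-24),(47,2.5,-18),(52,1,-12),(57,0,-6),(61,0,0),(61,0,0)]),14)
E
```

```text
t 3.9 now sorter [-26.4  52.5] z 86.9 h -35.7 F [ 0.  -0.1  0.1] w 0.16122944285584662
[0.39, 0.01, 0.04, -0.01, 0.02, 0.05, 14]
[0.74, 0.01, 0.04, -0.01, 0.02, 0.05, 14]
[1.14, 0.02, 0.03, -0.01, 0.02, 0.05, 14]
[1.48, 0.02, 0.03, -0.01, 0.02, 0.05, 14]
[1.82, 0.05, 0.03, -0.01, 0.02, -0.35, 14]
[2.16, 0.1, 0.03, -0.01, 0.02, -1.15, 14]
[2.44, 0.15, 0.03, -0.01, 0.02, -2.35, 14]
[2.67, 0.19, 0.03, -0.02, 0.02, -3.55, 14]
[2.91, 0.21, 0.03, -0.02, 0.02, -4.75, 14]
[3.13, 0.21, 0.03, -0.02, 0.02, -5.95, 14]
[3.32, 0.2, 0.03, -0.02, 0.01, -7.15, 14]
[3.32, 0.2, 0.03, -0.02, 0.01, -7.15, 14]
```

play_rows(deltas=[[0.39, 0.01, 0, 0, 0, 0.05, 14], [0.74, 0.01, 0, 0, 0, 0.05, 14], [1.14, 0.02, 0, 0, 0, 0.05, 14], [1.48, 0.02, 0, 0, 0, 0.05, 14], [1.82, 0.05, 0, 0, 0, -0.35, 14], [2.16, 0.1, 0, 0, 0, -1.15, 14], [2.44, 0.15, 0, 0, 0, -2.35, 14], [2.67, 0.19, 0, 0, 0, -3.55, 14], [2.91, 0.21, 0, 0, 0, -4.75, 14], [3.13, 0.21, 0, 0, 0, -5.95, 14], [3.32, 0.2, 0, 0, 0, -7.15, 14], [3.32, 0.2, 0, 0, 0, -7.15, 14]])

```text
time_s: 5.1
tcp_pos: [0.5519, -0.0286, 0.086]
ee_rot: [[-0.24, -0.971, -0.0], [-0.971, 0.24, -0.0], [0.0, 0.0, -1.0]]
wrist_force: [0.2, 0.1, 0.4]
gripper_width: 0.158
```

Run:
```python
from h import *
plan(cap([(61,0,0),(68,0,0),(75,0,0),(82,0,0),(86,0,0)]),14)
for c,b in(('top',(125,235,175,315)),('side',(130,250,165,305))):
    d=r.capture(c);a=d['pixels'][b[0]:b[1],b[2]:b[3],::-1];cv2.imwrite(f'pics/{c}3.png',cv2.resize(a,None,fx=5,fy=5,interpolation=cv2.INTER_CUBIC))
```

```text
t 5.1 now sorter [39.5 -1.3] z 86.0 h -0.1 F [0.2 0.1 0.4] w 0.15844216440336714
[-0.06, -0.05, -0.0, 0.0, -0.0, -0.02, 14]
[0.22, -0.05, -0.0, 0.0, -0.0, -0.02, 14]
[0.5, -0.05, -0.0, 0.0, -0.0, -0.02, 14]
[0.78, -0.05, -0.0, 0.0, -0.0, -0.02, 14]
[0.94, -0.05, -0.0, 0.0, -0.0, -0.02, 14]
```

View pics/side3.png

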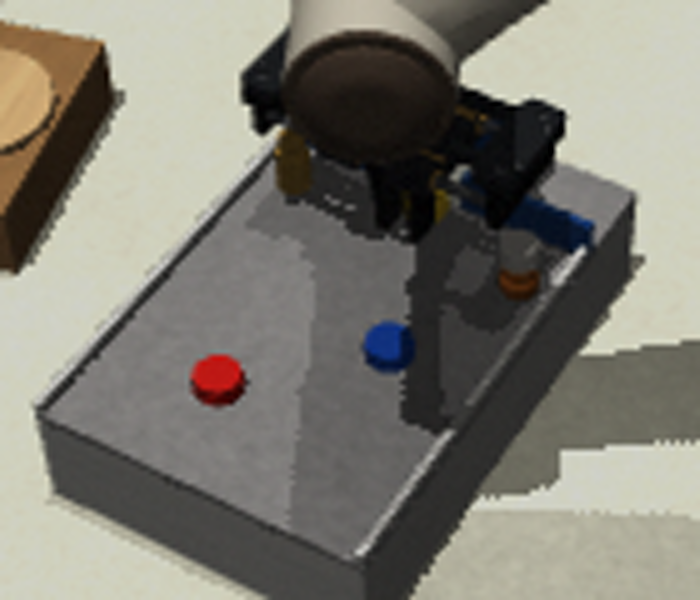

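View pics/top3.png

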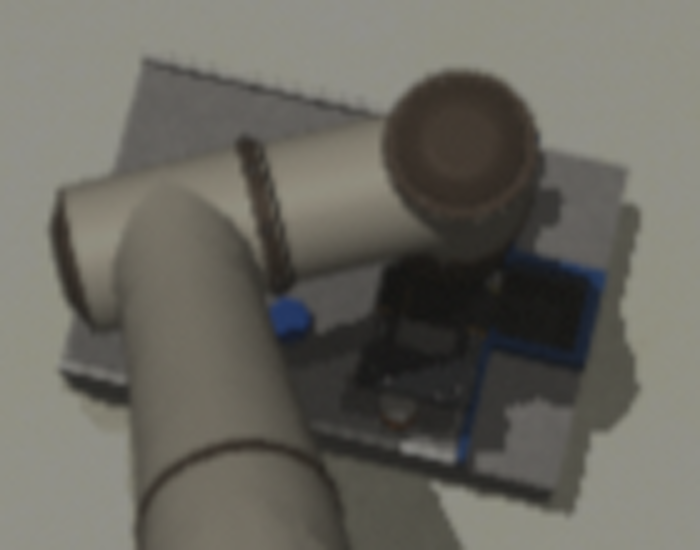

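play_rows(deltas=[[0.2, 0, 0, 0, 0, 0, 14], [0.45, 0, 0, 0, 0, 0, 14], [0.7, 0, 0, 0, 0, 0, 14], [0.88, 0, 0, 0, 0, 0, 14], [0.94, 0, 0, 0, 0, 0, 14], [0.94, 0, 0, 0, 0, 0, 14], [0.94, 0, 0, 0, 0, 0, 14]])

```text
time_s: 5.9
tcp_pos: [0.5472, -0.0507, 0.0858]
ee_rot: [[-0.239, -0.971, 0.0], [-0.971, 0.239, -0.0], [0.0, -0.0, -1.0]]
wrist_force: [-0.1, -1.1, -0.4]
gripper_width: 0.16
```

```bash
cat > look.py <<'E'
from h import *
import sys
plan([],14)
for c,b in(('top',(125,235,175,315)),('side',(130,250,165,305))):
    d=r.capture(c);a=d['pixels'][b[0]:b[1],b[2]:b[3],::-1];cv2.imwrite(f'pics/{c}{sys.argv[1]}.png',cv2.resize(a,None,fx=5,fy=5,interpolation=cv2.INTER_CUBIC))
E
python3 look.py 4
```

```text
t 5.9 now sorter [62.1 -0.6] z 85.8 h -0.0 F [-0.1 -1.1 -0.4] w 0.15958872707670413
```

View pics/side4.png

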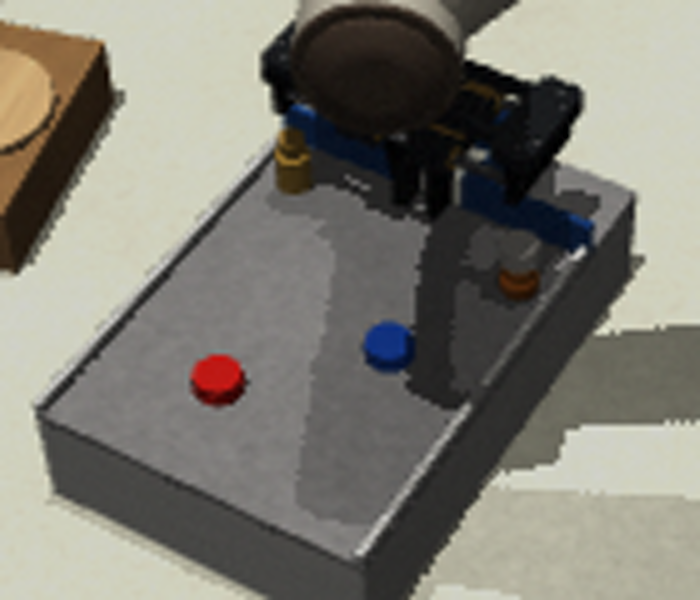

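View pics/top4.png

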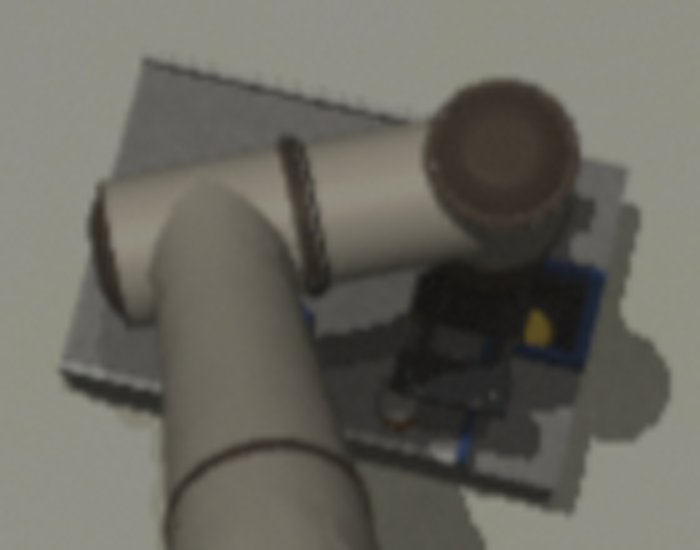

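play_rows(deltas=[[-0.4, 0, 0, 0, 0, 0, 14], [-1.0, 0, 0, 0, 0, 0, 14], [-1.6, 0, -0.6, 0, 0, 0, 14], [-2.2, 0, -1.4, 0, 0, 0, 14], [-2.9, 0, -2.2, 0, 0, 0, 14], [-3.6, 0.5, -2.6, 0, 0, -1, 14], [-4.4, 1.0, -2.6, 0, 0, -2, 14], [-5.2, 1.6, -2.6, 0, 0, -3, 14], [-5.7, 2.1, -2.6, 0, 0, -4.2, 14], [-5.8, 2.2, -2.6, 0, 0, -4.4, 14], [-5.8, 2.2, -2.6, 0, 0, -4.4, 14]])

```text
time_s: 7.1
tcp_pos: [0.5283, 0.1045, 0.1509]
ee_rot: [[0.143, -0.99, 0.0], [-0.99, -0.143, 0.0], [-0.0, -0.0, -1.0]]
wrist_force: [0.4, -0.1, 0.2]
gripper_width: 0.162
```

```bash
python3 look.py 5; python3 -c "
from h import *
plan([(-84,-57,86,22)],14)"
```

```text
t 7.1 now sorter [-84.1 -56. ] z 150.9 h 22.0 F [ 0.4 -0.1  0.2] w 0.1617052729614797
t 7.2 now sorter [-83.1 -55.4] z 150.8 h 21.9 F [-0.4 -0.5 -0.2] w 0.16355663691758357
[-0.06, 0.05, 2.59, -0.0, -0.0, -0.01, 14]
```

View pics/side5.png

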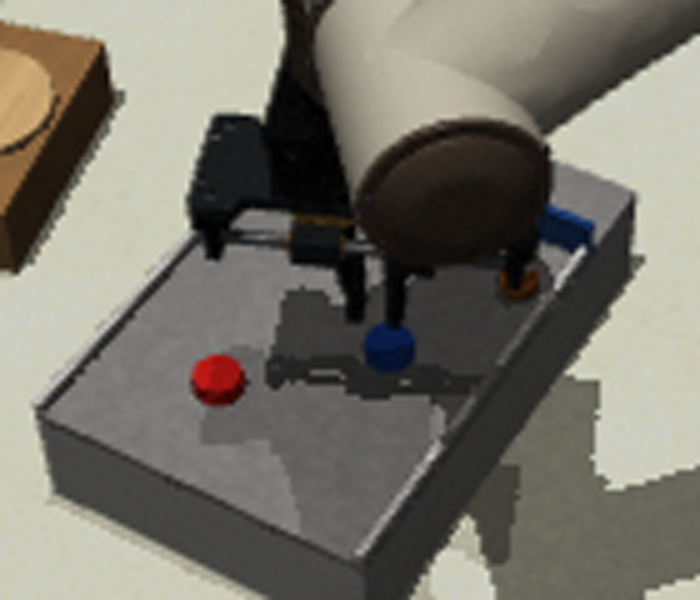

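View pics/top5.png

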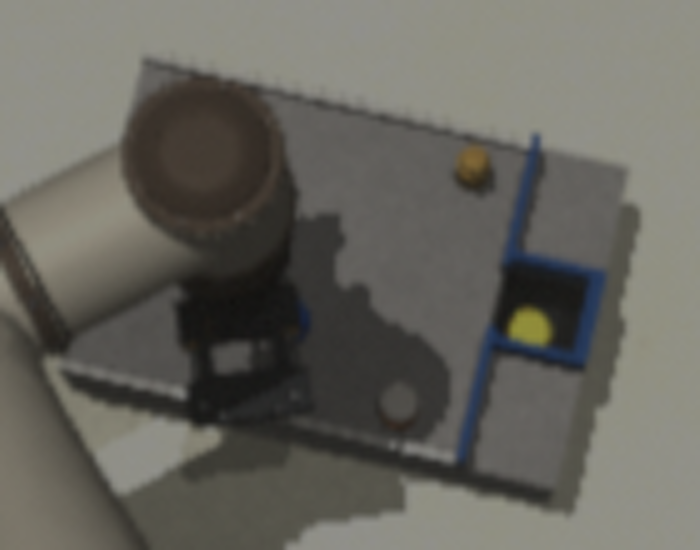

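play_rows(deltas=[[0, 0.05, 0.8, 0, 0, 0, 14], [0, 0.05, 1.6, 0, 0, 0, 14], [0, 0.05, 2.3, 0, 0, 0, 14], [0, 0.05, 2.55, 0, 0, 0, 14], [0, 0.05, 2.58, 0, 0, 0, 14], [0, 0.05, 2.58, 0, 0, 0, 14]])

```text
time_s: 7.8
tcp_pos: [0.5278, 0.103, 0.0868]
ee_rot: [[0.142, -0.99, 0.001], [-0.99, -0.142, 0.0], [-0.0, -0.001, -1.0]]
wrist_force: [-0.0, -0.3, 0.7]
gripper_width: 0.161
```

```bash
python3 look.py 6; python3 -c "
from h import *
plan(cap([(-55,-45.5,22),(-45,-41,22),(-34,-36.5,22),(-23,-32,22),(-12,-27.5,22),(-1,-23,22),(10,-18.5,22),(20,-14.3,22),(28,-11,22),(35,-8,22),(40,-6,22),(41,-6,22)]),14)"
```

```text
t 7.8 now sorter [-82.5 -56. ] z 86.8 h 21.9 F [-0.  -0.3  0.7] w 0.16134857209414624
t 7.9 now sorter [-82.8 -56. ] z 87.2 h 22.0 F [-0.7  0.6 -0.3] w 0.16040358341232058
[0.27, 0.03, 0.05, -0.02, 0.01, -0.01, 14]
[0.71, 0.01, 0.05, -0.02, 0.01, -0.01, 14]
[1.18, 0.01, 0.05, -0.02, 0.01, -0.01, 14]
[1.66, 0.0, 0.05, -0.02, 0.01, -0.01, 14]
[2.13, 0.0, 0.05, -0.02, 0.01, -0.01, 14]
[2.61, -0.0, 0.05, -0.02, 0.01, -0.01, 14]
[3.08, -0.0, 0.05, -0.02, 0.01, -0.01, 14]
[3.52, -0.01, 0.05, -0.02, 0.01, -0.01, 14]
[3.86, -0.01, 0.05, -0.02, 0.01, -0.01, 14]
[4.17, -0.02, 0.05, -0.02, 0.01, -0.01, 14]
[4.38, -0.02, 0.05, -0.02, 0.01, -0.01, 14]
[4.42, -0.0, 0.05, -0.02, 0.01, -0.01, 14]
```

View pics/side6.png

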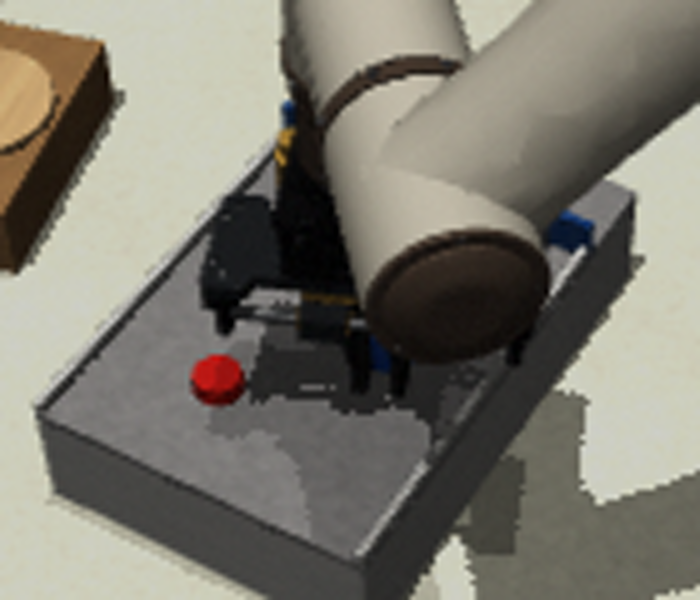

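View pics/top6.png

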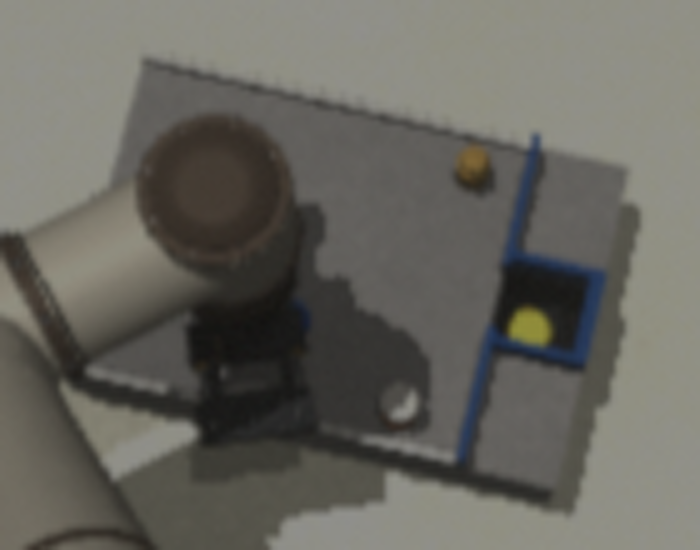

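play_rows(deltas=[[0.27, 0, 0.02, 0, 0, 0, 14], [0.71, 0, 0.02, 0, 0, 0, 14], [1.18, 0, 0.02, 0, 0, 0, 14], [1.6, 0, 0.02, 0, 0, 0, 14], [2.0, 0, 0.02, 0, 0, 0, 14], [2.4, 0, 0.02, 0, 0, 0, 14], [2.8, 0, 0.02, 0, 0, 0, 14], [3.2, 0, 0.02, 0, 0, 0, 14], [3.6, 0, 0.02, 0, 0, 0, 14], [3.95, 0, 0.02, 0, 0, 0, 14], [4.2, 0, 0.02, 0, 0, 0, 14], [4.3, 0, 0.02, 0, 0, 0, 14]])

```text
time_s: 9.1
tcp_pos: [0.5425, -0.004, 0.0857]
ee_rot: [[0.142, -0.99, -0.0], [-0.99, -0.142, -0.0], [0.0, 0.0, -1.0]]
wrist_force: [0.5, 0.2, 0.1]
gripper_width: 0.158
```

```bash
python3 look.py 7; python3 -c "
from h import *
plan(cap([(38,-6.3,22),(43,-4.2,20),(48,-2.3,16),(53,-1,11),(58,0,5),(63,0.3,0),(69,0.3,0),(75,0.3,0),(80,.3,0),(84,0.3,0),(86,.3,0),(86,.3,0)]),14)"
```

```text
t 9.1 now sorter [ 17.9 -16.3] z 85.7 h 21.9 F [0.5 0.2 0.1] w 0.15842942806304017
t 9.2 now sorter [ 17.6 -16.5] z 85.7 h 22.0 F [-0.8  0.2 -0.4] w 0.16350843562591905
[-0.01, -0.07, -0.01, 0.0, -0.0, -0.01, 14]
[0.21, -0.11, -0.01, 0.0, -0.0, 0.39, 14]
[0.43, -0.17, -0.01, 0.0, -0.0, 1.19, 14]
[0.64, -0.22, -0.01, 0.0, -0.0, 2.19, 14]
[0.87, -0.27, -0.01, 0.0, -0.0, 3.39, 14]
[1.08, -0.29, -0.01, 0.0, -0.0, 4.39, 14]
[1.31, -0.2, -0.01, 0.0, -0.0, 4.39, 14]
[1.53, -0.11, -0.01, 0.0, -0.0, 4.39, 14]
[1.71, -0.03, -0.01, 0.0, -0.0, 4.39, 14]
[1.86, 0.03, -0.01, 0.0, -0.0, 4.39, 14]
[1.94, 0.06, -0.01, 0.0, -0.0, 4.39, 14]
[1.94, 0.06, -0.01, 0.0, -0.0, 4.39, 14]
```

View pics/side7.png

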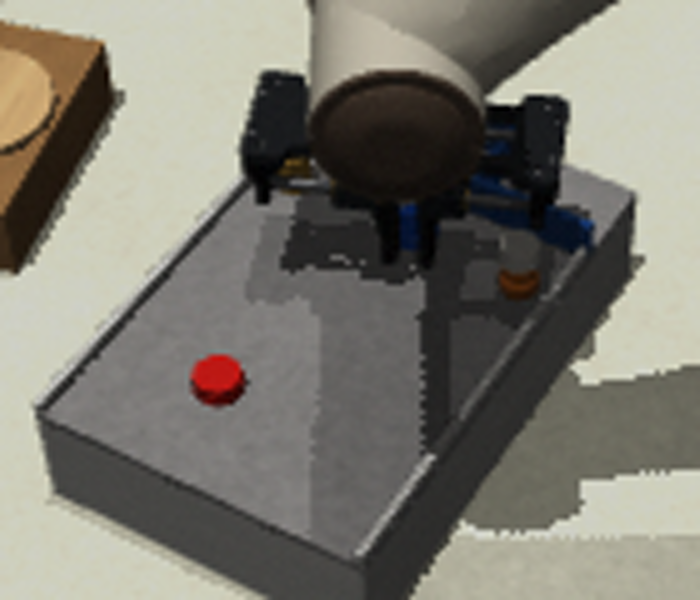

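View pics/top7.png

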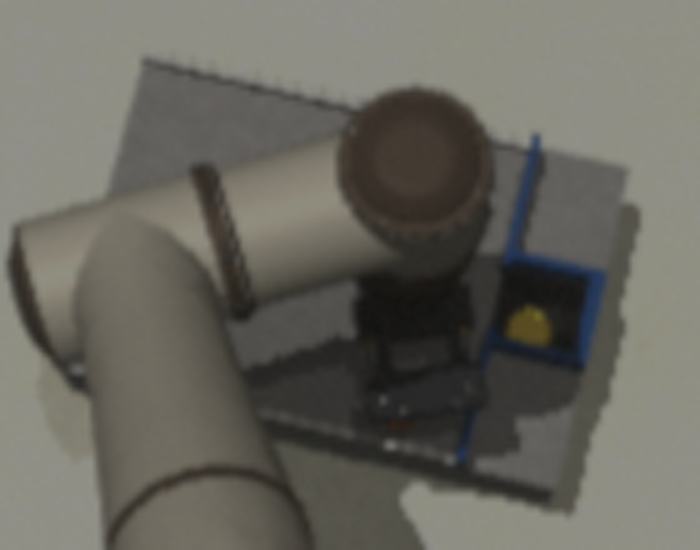

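Blue sits in the cradle (side, at about (410,230)); I'll continue through the gate.

play_rows(deltas=[[0.21, -0.09, 0, 0, 0, 0.39, 14], [0.43, -0.15, 0, 0, 0, 1.19, 14], [0.64, -0.2, 0, 0, 0, 2.19, 14], [0.87, -0.25, 0, 0, 0, 3.39, 14], [1.08, -0.27, 0, 0, 0, 4.39, 14], [1.31, -0.18, 0, 0, 0, 4.39, 14], [1.53, -0.09, 0, 0, 0, 4.39, 14], [1.71, -0.02, 0, 0, 0, 4.39, 14], [1.86, 0.04, 0, 0, 0, 4.39, 14], [1.92, 0.06, 0, 0, 0, 4.39, 14], [1.92, 0.06, 0, 0, 0, 4.39, 14], [1.92, 0.06, 0, 0, 0, 4.39, 14]])

```text
time_s: 10.4
tcp_pos: [0.5478, -0.051, 0.0858]
ee_rot: [[-0.238, -0.971, 0.0], [-0.971, 0.238, -0.0], [0.0, -0.0, -1.0]]
wrist_force: [0.7, -0.3, -0.3]
gripper_width: 0.158
```

```bash
python3 look.py 8
```

```text
t 10.4 now sorter [62.3  0.1] z 85.8 h 0.0 F [ 0.7 -0.3 -0.3] w 0.15832218932072825
```

View pics/top8.png

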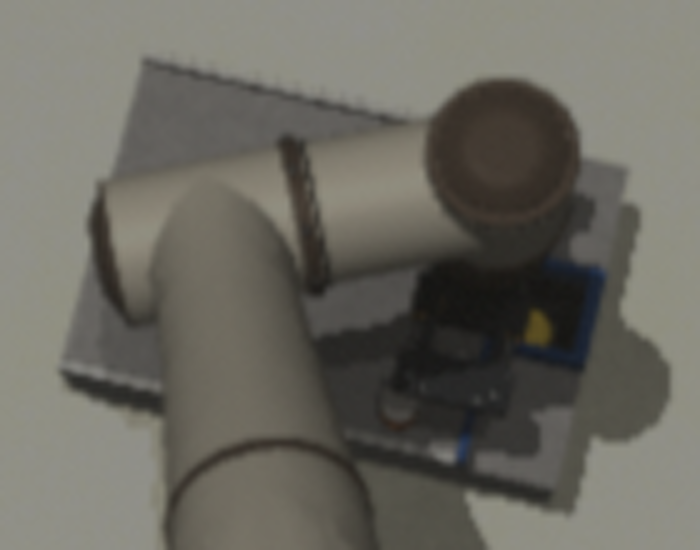

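View pics/side8.png

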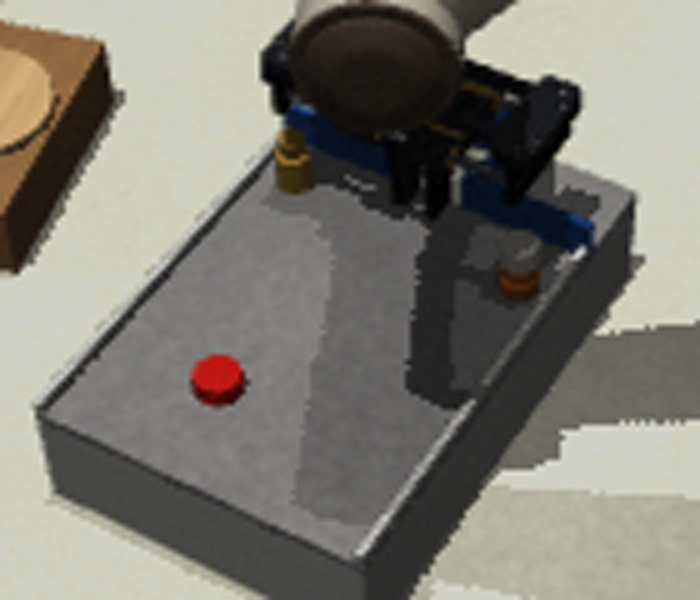

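play_rows(deltas=[[-0.4, 0, 0, 0, 0, 0, 14], [-1.1, 0, -0.2, 0, 0, 0, 14], [-1.9, 0, -1.0, 0, 0, 0, 14], [-2.7, -0.1, -1.8, 0, 0, 0.1, 14], [-3.6, -0.3, -2.5, 0, 0, 0.3, 14], [-4.6, -0.5, -2.6, 0, 0, 0.6, 14], [-5.6, -0.8, -2.6, 0, 0, 1, 14], [-6.6, -1.0, -2.6, 0, 0, 1.3, 14], [-7.6, -1.2, -2.6, 0, 0, 1.6, 14], [-8.4, -1.35, -2.6, 0, 0, 1.8, 14], [-8.9, -1.42, -2.6, 0, 0, 1.8, 14], [-8.9, -1.42, -2.6, 0, 0, 1.8, 14]])

```text
time_s: 11.7
tcp_pos: [0.6355, 0.1589, 0.1507]
ee_rot: [[-0.384, -0.923, 0.0], [-0.923, 0.384, 0.0], [-0.0, -0.0, -1.0]]
wrist_force: [-0.9, -0.2, -0.8]
gripper_width: 0.162
```

```bash
python3 look.py 9;python3 -c "
from h import *
plan([(-160.6,35.5,86,-9)],14)"
```

```text
t 11.7 now sorter [-162.5   35.2] z 150.7 h -8.8 F [-0.9 -0.2 -0.8] w 0.16245411007427873
t 11.8 now sorter [-160.4   34.9] z 150.7 h -8.9 F [ 0.3 -0.7 -0.2] w 0.16251577841091489
[-0.01, -0.02, 2.59, 0.01, -0.01, 0.02, 14]
```

View pics/top9.png

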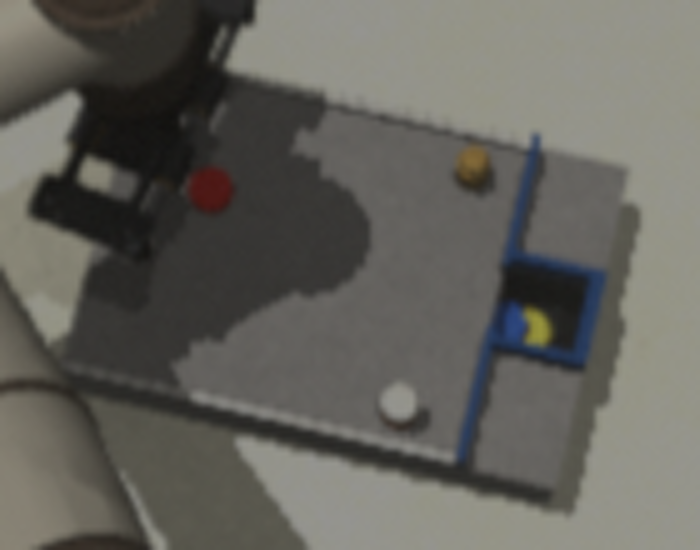

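View pics/side9.png

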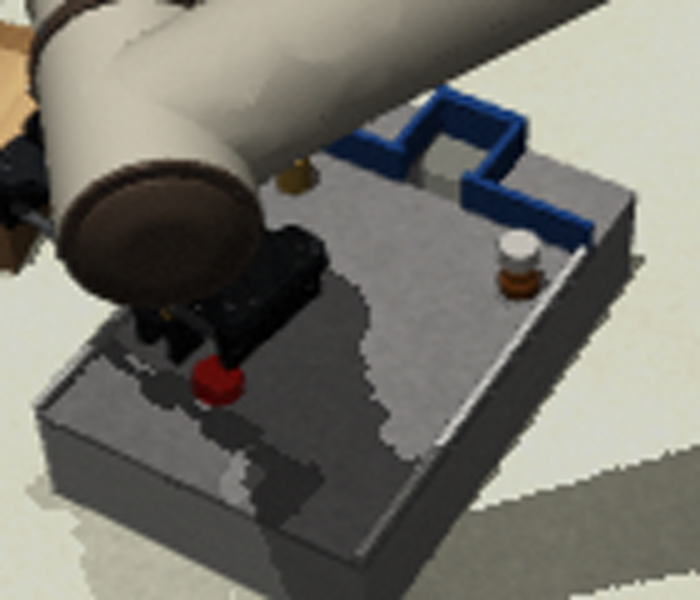

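play_rows(deltas=[[0, 0, 0.8, 0, 0, 0, 14], [0, 0, 1.6, 0, 0, 0, 14], [0, 0, 2.3, 0, 0, 0, 14], [0, 0, 2.55, 0, 0, 0, 14], [0, 0, 2.59, 0, 0, 0, 14], [0, 0, 2.59, 0, 0, 0, 14]])

```text
time_s: 12.4
tcp_pos: [0.6356, 0.1563, 0.0869]
ee_rot: [[-0.387, -0.922, 0.001], [-0.922, 0.387, 0.0], [-0.001, -0.001, -1.0]]
wrist_force: [-0.5, 0.1, 0.6]
gripper_width: 0.164
```

```bash
python3 look.py 10;python3 -c "
from h import *
plan(cap([(-129,30.5,-9),(38,3.8,-9)]),14)"
```

```text
t 12.4 now sorter [-160.    35.9] z 86.9 h -9.0 F [-0.5  0.1  0.6] w 0.16353886668252943
t 12.5 now sorter [-160.4   36.1] z 87.3 h -9.0 F [-0.3  0.8 -0. ] w 0.16173412837512396
[0.36, 0.02, 0.05, -0.02, 0.02, 0.01, 14]
[7.12, 0.04, 0.04, -0.02, 0.02, 0.01, 14]
```

View pics/top10.png

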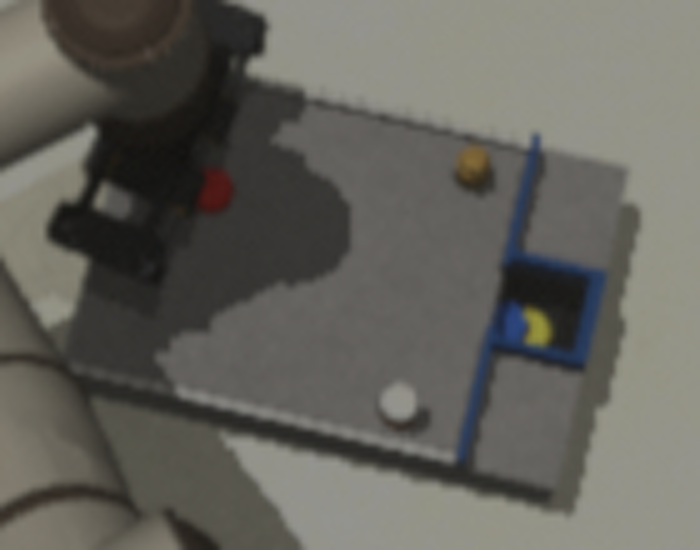

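View pics/side10.png

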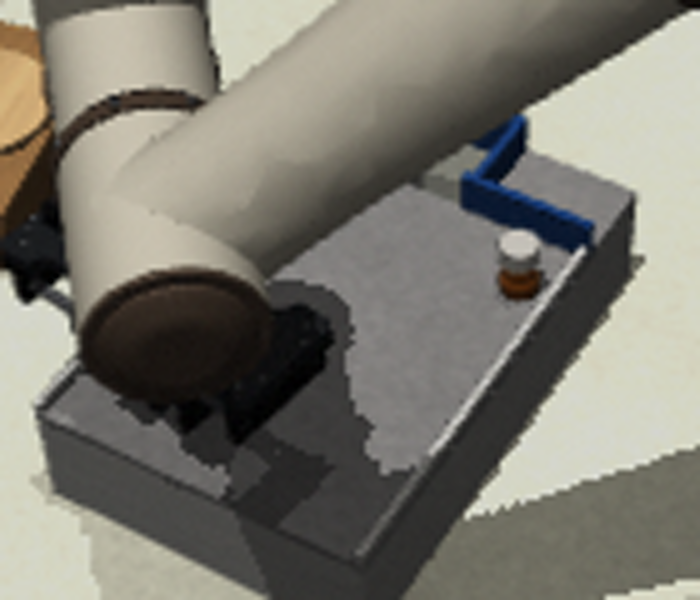

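play_rows(deltas=[[0.25, 0.02, 0.03, 0, 0, 0, 14], [0.5, 0.02, 0.03, 0, 0, 0, 14], [0.85, 0.02, 0.03, 0, 0, 0, 14], [1.25, 0.02, 0.03, 0, 0, 0, 14], [1.65, 0.02, 0.03, 0, 0, 0, 14], [2.05, 0.02, 0.03, 0, 0, 0, 14], [2.45, 0.02, 0.03, 0, 0, 0, 14], [2.85, 0.02, 0.03, 0, 0, 0, 14], [3.25, 0.02, 0.03, 0, 0, 0, 14], [3.65, 0.02, 0.03, 0, 0, 0, 14], [4.0, 0.02, 0.03, 0, 0, 0, 14], [4.2, 0.02, 0.03, 0, 0, 0, 14]])

```text
time_s: 13.7
tcp_pos: [0.5937, 0.0591, 0.0853]
ee_rot: [[-0.388, -0.922, -0.0], [-0.922, 0.388, -0.0], [0.0, 0.0, -1.0]]
wrist_force: [0.0, 0.5, 0.1]
gripper_width: 0.158
```

```bash
python3 look.py 11;python3 -c "
from h import *
plan(cap([(38,3.8,-9)]),14)"
```

```text
t 13.7 now sorter [-55.6  18.4] z 85.3 h -9.0 F [0.  0.5 0.1] w 0.15788803343079091
t 13.8 now sorter [-55.8  18.4] z 85.3 h -9.0 F [-0.2 -0.8 -0.8] w 0.16124062611342613
[2.88, -0.01, -0.03, 0.0, -0.0, -0.0, 14]
```

View pics/side11.png

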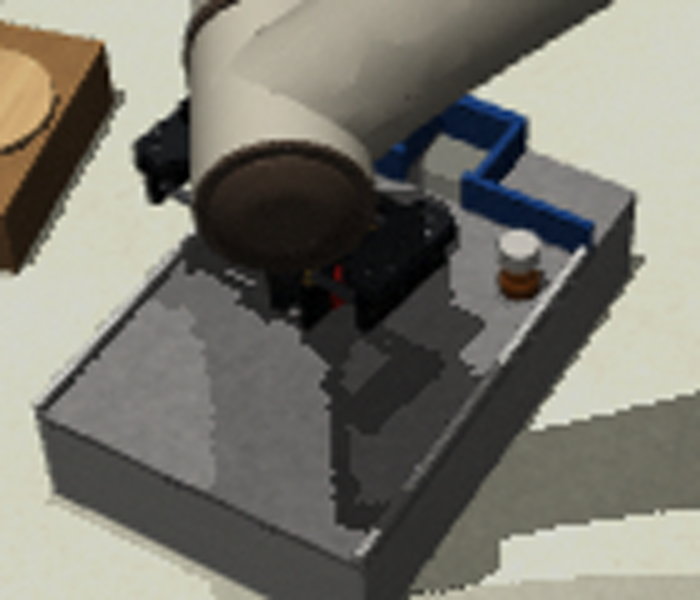

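Red is in the cradle (glimpsed at (337,285)); continue.

play_rows(deltas=[[0.2, 0, 0, 0, 0, 0, 14], [0.5, 0, 0, 0, 0, 0, 14], [0.85, 0, 0, 0, 0, 0, 14], [1.2, 0, 0, 0, 0, 0, 14], [1.55, 0, 0, 0, 0, 0, 14], [1.9, 0, 0, 0, 0, 0, 14], [2.25, 0, 0, 0, 0, 0, 14], [2.55, 0, 0, 0, 0, 0, 14], [2.75, 0, 0, 0, 0, 0, 14], [2.85, 0, 0, 0, 0, 0, 14]])

```text
time_s: 14.8
tcp_pos: [0.5663, -0.0062, 0.0853]
ee_rot: [[-0.387, -0.922, -0.0], [-0.922, 0.387, -0.0], [0.0, -0.0, -1.0]]
wrist_force: [-0.8, 0.0, -0.8]
gripper_width: 0.161
```

```bash
python3 look.py 12;python3 -c "
from h import *
plan(cap([(38,3.8,-9),(43,2.8,-9),(48,1.8,-8),(53,1,-6),(58,.4,-3),(63,0.2,0),(69,0.2,0),(75,0.2,0),(80,.2,0),(84,0.2,0),(86,.2,0),(86,.2,0)]),14)"
```

```text
t 14.8 now sorter [14.4  7.4] z 85.3 h -9.0 F [-0.8  0.  -0.8] w 0.16122774728027822
t 14.9 now sorter [14.1  7.5] z 85.4 h -9.0 F [ 0.5  0.4 -0.3] w 0.1624835125517958
[0.05, -0.0, -0.03, -0.0, 0.0, 0.0, 14]
[0.25, 0.0, -0.03, -0.0, 0.0, 0.0, 14]
[0.46, 0.03, -0.03, -0.0, 0.0, -0.2, 14]
[0.66, 0.06, -0.03, -0.0, 0.0, -0.6, 14]
[0.86, 0.1, -0.03, -0.0, 0.0, -1.2, 14]
[1.07, 0.13, -0.03, -0.0, 0.0, -1.8, 14]
[1.31, 0.09, -0.03, -0.0, 0.0, -1.8, 14]
[1.54, 0.05, -0.03, -0.0, 0.0, -1.8, 14]
[1.74, 0.02, -0.03, -0.0, 0.0, -1.8, 14]
[1.9, -0.01, -0.03, -0.0, 0.0, -1.8, 14]
[1.98, -0.02, -0.03, -0.0, 0.0, -1.8, 14]
[1.98, -0.02, -0.03, -0.0, 0.0, -1.8, 14]
```

View pics/side12.png

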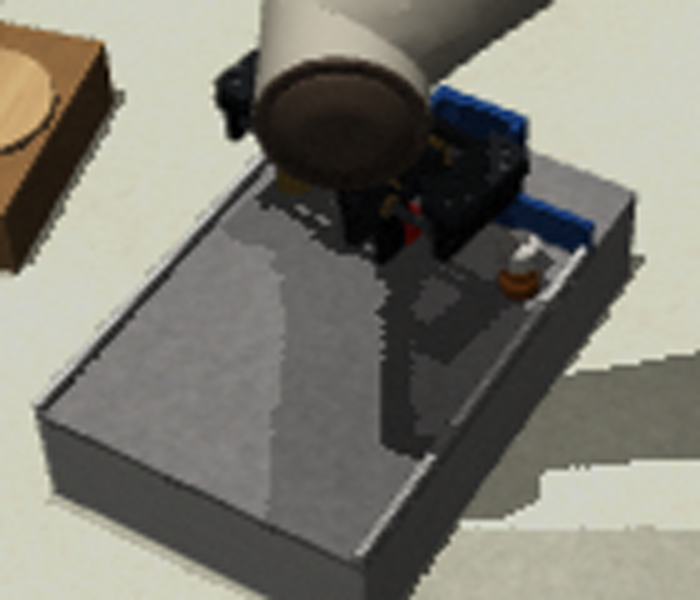

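play_rows(deltas=[[0.2, 0, 0, 0, 0, 0, 14], [0.42, 0.03, 0, 0, 0, -0.2, 14], [0.64, 0.06, 0, 0, 0, -0.6, 14], [0.85, 0.1, 0, 0, 0, -1.2, 14], [1.07, 0.13, 0, 0, 0, -1.8, 14], [1.31, 0.09, 0, 0, 0, -1.8, 14], [1.54, 0.05, 0, 0, 0, -1.8, 14], [1.74, 0.02, 0, 0, 0, -1.8, 14], [1.9, -0.01, 0, 0, 0, -1.8, 14], [1.96, -0.02, 0, 0, 0, -1.8, 14], [1.96, -0.02, 0, 0, 0, -1.8, 14], [1.96, -0.02, 0, 0, 0, -1.8, 14]])

```text
time_s: 16.1
tcp_pos: [0.5481, -0.0511, 0.0853]
ee_rot: [[-0.238, -0.971, 0.0], [-0.971, 0.238, 0.0], [-0.0, -0.0, -1.0]]
wrist_force: [0.1, 0.1, -0.1]
gripper_width: 0.16
```

play_rows(deltas=[[-0.4, 0, 0, 0, 0, 0, 14], [-1.0, 0, 0, 0, 0, 0, 14], [-1.6, 0, -0.6, 0, 0, 0, 14], [-2.2, 0, -1.4, 0, 0, 0, 14], [-3.2, 0, -2.4, 0, 0, 0, 14], [-4.4, 0, -3.2, 0, 0, 0, 14], [-5.6, 0, -4.0, 0, 0, 0, 14], [-6.8, 0, -4.5, 0, 0, 0, 14], [-8.0, 0, -4.5, 0, 0, 0, 14], [-9.0, 0, -4.5, 0, 0, 0, 14], [-9.4, 0, -4.5, 0, 0, 0, 14], [-9.4, 0, -4.5, 0, 0, 0, 14]])

```text
time_s: 17.3
tcp_pos: [0.6038, 0.1791, 0.1972]
ee_rot: [[-0.236, -0.972, -0.001], [-0.972, 0.236, -0.0], [0.0, 0.0, -1.0]]
wrist_force: [-0.6, -0.6, 0.2]
gripper_width: 0.161
```

```bash
python3 look.py 13
```

```text
t 17.3 now sorter [-174.6   -0.4] z 197.2 h 0.2 F [-0.6 -0.6  0.2] w 0.16129808946488222
```

View pics/top13.png

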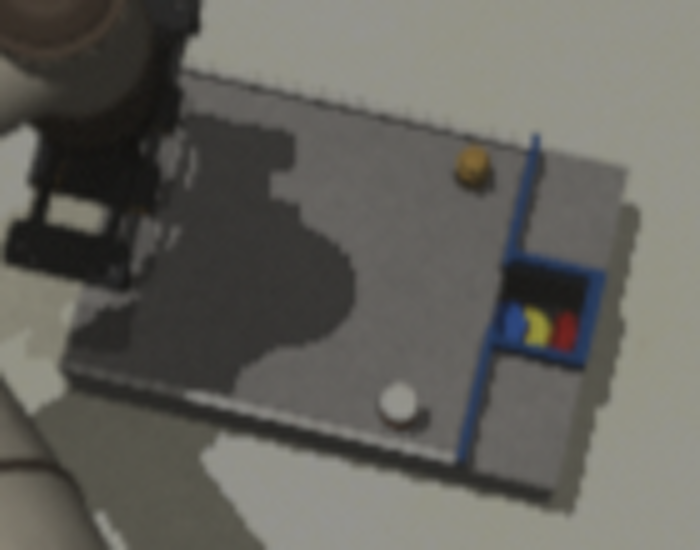

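View pics/side13.png

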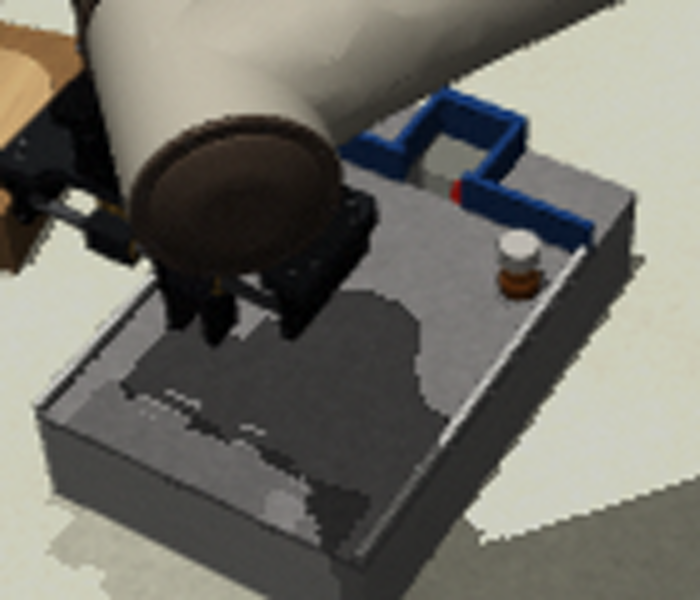

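Run:
```python
from h import *
T=r.capture('top');S=r.capture('side')
cv2.imwrite('pics/s14.png',cv2.resize(S['pixels'][145:185,235:290,::-1],None,fx=12,fy=12,interpolation=cv2.INTER_CUBIC))
cv2.imwrite('pics/t14.png',cv2.resize(T['pixels'][170:205,265:305,::-1],None,fx=14,fy=14,interpolation=cv2.INTER_CUBIC))
for z in(.01,.03,.05,.07,.09):print(z,np.round(w2s(unproj(T,(288.2,191),z))*1000),np.round(w2s(unproj(S,(256.4,168),z))*1000))
```

```text
0.01 [134.   8.] [146.  23.]
0.03 [133.   3.] [129.  13.]
0.05 [133.  -1.] [111.   3.]
0.07 [132.  -6.] [94. -7.]
0.09 [131. -10.] [ 77. -17.]
```

View pics/s14.png

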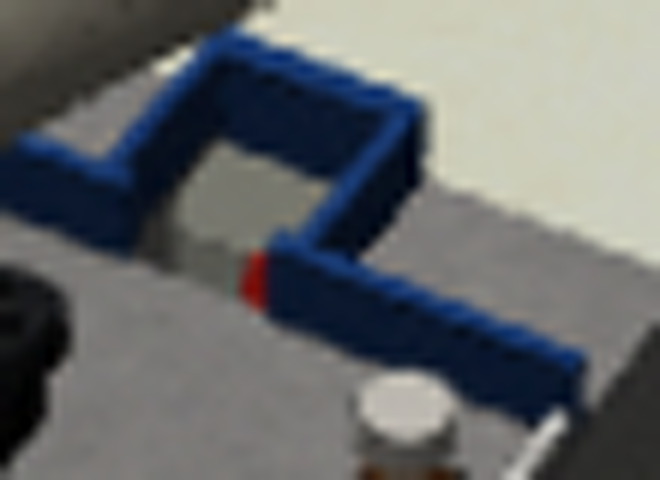

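View pics/t14.png

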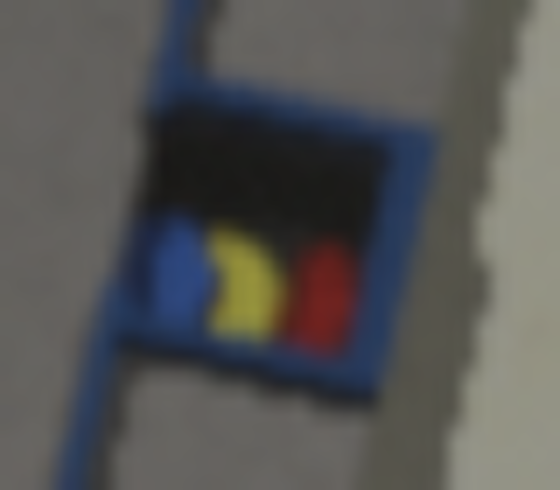

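play_rows(deltas=[[0, 0, -1, 0, 0, 0, 14], [0, 0, -2, 0, 0, 0, 14], [0, 0, -2, 0, 0, 0, 14], [0, 0, -2, 0, 0, 0, 14], [0, 0, -2, 0, 0, 0, 14], [0, 0, -2, 0, 0, 0, 14]])

```text
time_s: 18.1
tcp_pos: [0.6034, 0.1766, 0.2466]
ee_rot: [[-0.239, -0.971, -0.002], [-0.971, 0.239, -0.001], [0.001, 0.002, -1.0]]
wrist_force: [0.2, 0.3, 0.6]
gripper_width: 0.16
```

Run:
```python
from h import *
T=r.capture('top');a=cv2.imread('pics/top0.png')[:,:,::-1]
cv2.imwrite('pics/t15.png',np.hstack([cv2.resize(x[170:205,265:305,::-1],None,fx=9,fy=9,interpolation=cv2.INTER_CUBIC) for x in(a,T['pixels'])]))
for nm,(u,v) in dict(weight=(269,158),jar=(255,205)).items():
    t=np.ascontiguousarray(a[v-6:v+7,u-6:u+7]);m=cv2.matchTemplate(np.ascontiguousarray(T['pixels'][v-12:v+13,u-12:u+13]),t,cv2.TM_CCOEFF_NORMED);print(nm,cv2.minMaxLoc(m)[1:2],cv2.minMaxLoc(m)[3],'unmoved=(6,6)')
```

```text
weight (0.9990250468254089,) (6, 6) unmoved=(6,6)
jar (0.9994533658027649,) (6, 6) unmoved=(6,6)
```

View pics/t15.png

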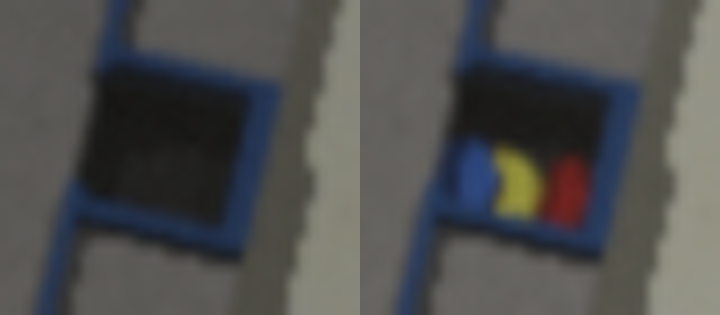

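All three caps are in the slot and have not moved since the last look. The weight and jar have not moved either.

```bash
python3 -c "
from station import r
print(r.finish_job())"
```

```text
the job is handed in; nothing more can be done
None
```

All three caps are in the slot, and I handed the job in at about 18 s of the 67 s allowed. I pushed them along the deck and through the gate one at a time, in the order yellow, blue, red. I held the fingers 14 mm apart so they cradled each cap from behind, and nothing was lifted. Yellow and blue were each seen lying in the slot before the next cap went through.

- **Caps:** In the final top picture all three lie in the catch bin and had not moved between two looks about 0.8 s apart. Blue appears to lean on yellow. Red seems to stand on edge against the back wall; sighting it in both cameras puts it at about 30–40 mm height, well below the deck.
- **Weight and jar:** Both match their starting pictures with no pixel shift.
- **Rest of the bench:** I did not compare the other items picture to picture. The arm's path stayed clear of them, and the wrist force readings at the end of each move stayed around 1 N.
- **Arm:** It was about 165 mm above the deck and touching nothing at hand-in.
- **Disagreement:** The two cameras disagreed by up to 6 mm on where the caps and sorter were. I used their average.

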